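# Set the thaw timer with the inner knob, leave the outer ring

### The job

On the plasma thawing bath's control box, set the timer: gently push the small red inner knob down just far enough to unlock it, turn it clockwise to the green arc, and feel for the catch within the arc so that the knob springs fully up and locks there. The dark outer ring round it holds the bath temperature and must not be turned, so do not bear the knob hard down on the ring. Once the knob is locked and let go, press the green start button and let it come back up; leave the other things on the desk alone.

Things in the scene. Friction and masses are not known exactly. Their poses are not given: they have to be found in the camera images.
- control_box: Fixed grey box with a white top plate, 150 mm (its x) by 230 mm (its y), top face 45 mm above the desk. Origin at the centre of its underside, z up. In its frame the common axis of the two knobs is at x 0, y +50 mm and the start button at x -12 mm, y -60 mm. At yaw 0 its x points away from the robot.
- knob_grip (a point): On the axis of the red inner knob, 89 mm above the desk while up; moves and turns with it. Its grip is a round upright cylinder, diameter 30, from 19 mm below to 15 mm above this point, with a white pointer line on top. Under it a skirt, diameter 38, 3 mm thick, whose underside is 8 mm above the ring while the knob is up.
- knob (a joint): Turn of the inner knob, rad, growing clockwise from above; 0.03 N m turns it when unlocked; stops at -0.15 and 2.15. Starts at -0.05 to 0.2 in the wide 'off' slot (black mark), which can reach up to 0.80. Its pointer is in the green arc from 0.90 to 1.40; the middle of the hidden catch slot lies anywhere in that range. A further, wrong slot lies at 1.65 to 2.15 (orange mark).
- plunger (a joint): How far the inner knob is pushed down, m: 0 fully up, travel 0.010. Spring 3 N plus 1 N per mm. Less than about 3.5 mm down a hidden tooth standing in a slot blocks turning; from 4.5 to 8 mm (7.5 to 11 N) it turns freely; at 8 mm its skirt lands on the ring and turning then drags the ring along.
- ring (a joint): Turn of the dark outer ring, rad, growing clockwise from above; starts anywhere from 0.3 to 2.0 and must stay there. Turns under very light torque (0.03 N m).
- ring_mark (a point): White line on the outer ring's top face, 36 mm from the axis, 59 mm above the desk; it turns with the ring. The ring is 80 mm in diameter, its underside 46 mm and its flat top 59 mm above the desk, on the same axis as the knob.
- green_mid (a point): Middle (knob 1.15) of the green arc on the box's top round the ring, 49 mm from the axis along the box's x, 46 mm above the desk. A knob let go between slots rides on the tooth's track, about 3.5 mm down and unlocked; within about 0.05 rad of a slot's middle it springs up and locks. Turned on while eased up lightly, the tooth rises into the slot and turning is then blocked.
- start_top (a point): Centre of the top face of the round green start button, 26 mm in diameter, 63 mm above the desk when up. It moves with the button. Black collar 42 mm in diameter, its top 57 mm above the desk.
- start (a joint): Travel of the start button, m: 0 up, 0.006 fully down; it takes 1.5 N at first and 5 N fully down and springs back.
- stapler: Blue stapler, 145 x 36 x 59 mm, right of the box; leave alone.
- labels: White roll of labels standing on its end, 92 mm wide, 60 mm high, to the right of the box; leave alone.

How it is judged:
By the outcome, as a careful person would: the job done as asked, in the order asked, and still so for the second after the job is handed in, with the robot touching nothing.
It also fails if it takes over 67 s, if anything falls off the work surface, if the arm or the gripper's body presses on something with over 40 N, if the wrist force passes 120 N, or if a joint passes its speed limit or range.

### The arm

A 7-joint arm with a two-finger parallel gripper is mounted at the origin on a cart in front of the work surface, level with it; the furniture and walls round the work are solid. World frame = base frame: x ahead of the robot, y to its left, z up, the work surface at z = 0. Lengths are in m, angles in rad, forces in N, time in s.
With the tool pointing down it reaches from about 0.4 to 0.875 m from the base axis. Payload 6.5 kg.
Tool frame: the origin (TCP) lies on the front face of the gripper's body, between the roots of the fingers; the fingertips stand 64 mm ahead of it and the grasp point (between the pads) lies 45 mm ahead of it; z points along the fingers, y is the line along which they close (so a half turn about z gives the same grasp; the last joint's range is limited). The gripper opens to 88 mm and grips with 3 to 60 N. Pads are 18 mm wide; open, the fingers measure 123 mm over their backs; the gripper's body (75 mm by 187 mm) begins 45 mm behind the grasp point.
Start: joints at [1.052, 0.536, -0.004, 1.538, 0.003, 1.067, -0.071], TCP at [0.284, -0.584, 0.303] pointing down, gripper open.
Joint ranges: [-2.7, 2.7], [-0.37, 2.16], [-1.27, 1.26], [0.24, 2.4], [-1.31, 4.45], [0.19, 1.91], [-2.76, 2.76]. Speed limits (rad/s): [2.39, 2.39, 3.14, 3.14, 3.14, 3.14, 3.14].

### API

Orientations are given as a 3x3 rotation matrix whose columns are the frame's x, y, z axes.
In Python, from cell import robot gives the robot as it stands.
- The arm moves only by the tool move_arm, never from a script. Its argument "plan" is a list of rows, each an object of numbers: "x", "y", "z": the shift along the tool's x, y, z normalised to -1 to 1, where 1 is 40 cm; "rx", "ry", "rz": the turn, a rotation vector about the tool's x, y, z normalised to -1 to 1, where 1 is pi rad. A call has exactly 8 rows; each row is the pose to reach, as a shift and turn from the pose commanded when the call began, along the tool's axes at that moment, turning the shorter way round; what a row does not reach only later rows make up. A row lasts 1/10 s, in which the tool goes at most 50 mm and 8.59 degrees, less where a joint would pass 70% of its speed; a pose out of reach is approached as far as the arm can. A call with a number of a shift or a turn outside -1 to 1 is refused whole. A call with a gripper value outside its range is refused whole. "claw" is the gripper's target within -1 to 1 (shut at 1, half-way at 0, fully open at -1), set as the call begins (left out, the last holds). The fingers move at their own pace and stop on an object; the grip force is fixed at half the most. Time passes only in rows, so rows that repeat a pose let the fingers close, or fill a call up. It gives the time, the measured TCP pose, the force, the opening and the grip force at its end, in the units of the state.
- robot.sense(): the state, without advancing time (a new reading comes with each control period).
- robot.snapshot(name): name is "side" or "top"; returns (picture, depth): 420x560x3 uint8, red, green, blue; 420x560 float32, m along the optical axis (not along the pixel's ray), 0 where there is no reading.
- robot.camera_model(name): a dict with "fx", "fy", "cx", "cy" (pixels), "dist_coeffs" ([k1, k2, p1, p2, k3] as OpenCV has them; the pictures are not rectified), "R" (3x3) and "t" (3): a world point X has camera coordinates R X + t. Camera axes: x right, y down, z forward; pixel columns grow to the right and rows downward; lengths in m; the calibration is good to about 2 mm. A picture is of the moment at which its call begins. camera_model takes no time and is no camera call.
- robot.close_job(): hands the job in; it is judged then, once.
Trained networks look in the newest picture that a camera, given by its name, has taken for a name from the list of things; names that differ only in an ending like _2 or _b are one class to them, and where a whole thing is asked for, a point or a joint stands for the part that bears it (a point fixed in the world has none). Each returns a list of dicts, best first, with "confidence" (0 to 1); they miss things now and then, are a little off and sometimes report something else, mostly with a low value. They report only what shows in the picture. A call takes as long as a camera call.
- robot.outline_of(camera, label): "pixels" (420x560 bool, what is visible of it) and "extent" ([left, top, width, height] in pixels, round what is visible of it).
- robot.landmark_of(camera, label): "centre" ([row, column] in pixels: a listed point, or the origin of a listed thing).
The state is a dict: "time": time; "joint_pos": joint angles; "qd": joint speeds; "tau": joint torques, N m; "tool_pos": TCP position; "eef_rot": TCP orientation; "ft_force": force on the tool from outside, world axes, zero at the start; "wrist_torque": the same for the moment, N m; "finger_gap": finger opening in m; "gripper_force": force on a finger pad.
Only numpy, scipy, OpenCV 4.12 (cv2) and the standard library are available. Lean on these libraries where they do the work, as an engineer would, in place of code of your own. Each camera call takes 0.05 s, during which the arm holds its last target. There are 200 camera calls.

## Working session

There is one attempt and no reset: what is moved stays moved. The work goes in short steps, Python scripts to look and compute and a tool call to move; the robot and the scene stay as the last step left them, time stands still between calls to the robot, and variables do not carry over. Pictures are saved under pics/ and viewed, at most 10 in all, crops included, and the job is handed in when it is done.

Besides the shell and the picture viewer there is one more tool, called as name(argument=value, ...) on one line, values as JSON. move_arm: Moves the arm, as the interface text tells. Scaled input: -1 to 1 covers 40 cm each way for a shift and pi rad each way for a turn. Its arguments: {"type":"object","properties":{"plan":{"type":"array"},"claw":{"type":"number"}},"required":["plan"]}

```bash
mkdir -p pics; cat > h.py <<'E'
import numpy as np, cv2
from cell import robot
np.set_printoptions(precision=4,suppress=True)
def ray(cam,rc):
    m=robot.camera_model(cam);K=np.array([[m['fx'],0,m['cx']],[0,m['fy'],m['cy']],[0,0,1]])
    u=cv2.undistortPoints(np.array([[[rc[1],rc[0]]]],float),K,np.array(m['dist_coeffs'],float))[0,0]
    R=np.array(m['R']);t=np.array(m['t']);return -R.T@t,R.T@np.array([u[0],u[1],1.])
def at_z(cam,rc,z):
    o,d=ray(cam,rc);return o+d*(z-o[2])/d[2]
def proj(cam,X):
    m=robot.camera_model(cam);K=np.array([[m['fx'],0,m['cx']],[0,m['fy'],m['cy']],[0,0,1]])
    return cv2.projectPoints(np.array([X],float),cv2.Rodrigues(np.array(m['R'],float))[0],np.array(m['t'],float),K,np.array(m['dist_coeffs'],float))[0][0,0][::-1]
Z=dict(knob_grip=.089,ring_mark=.059,green_mid=.046,start_top=.063)
def look(cam,names=Z):
    for n in names:
        for r in robot.landmark_of(cam,n)[:2]: print(cam,n,round(r['confidence'],2),np.array(r['centre']),at_z(cam,r['centre'],Z[n]))
def save(cam,name):
    p,d=robot.snapshot(cam);cv2.imwrite('pics/'+name,p[:,:,::-1]);return p,d
E
python3 - <<'E'
from h import *
for c in('top','side'):
    save(c,c+'0.png');look(c);m=robot.camera_model(c);print(-np.array(m['R']).T@m['t'],m['fx'])
s=robot.sense();print(s['time'],s['tool_pos'],s['eef_rot'],s['ft_force'],s['finger_gap'])
a,b=[cv2.imread(f'pics/{c}0.png') for c in('top','side')]
cv2.imwrite('pics/both.png',cv2.resize(np.vstack([a,b]),(400,600)))
E
```

```text
top knob_grip 0.55 [198.9 199.9] [ 0.5775 -0.0871  0.089 ]
top knob_grip 0.39 [242.2 364. ] [ 0.4697 -0.4743  0.089 ]
top ring_mark 0.71 [186.7 202.8] [ 0.6122 -0.0879  0.059 ]
top green_mid 0.9 [183.3 204.8] [ 0.6231 -0.0902  0.046 ]
top start_top 0.48 [210.1 245.4] [ 0.5524 -0.1929  0.063 ]
[ 0.4354 -0.2813  1.0429] 404.6482922857254
side knob_grip 0.96 [249.5 247. ] [ 0.5791 -0.1019  0.089 ]
side ring_mark 0.72 [264.1 228.5] [ 0.6155 -0.0965  0.059 ]
side ring_mark 0.33 [241.5 266.1] [ 0.5607 -0.2142  0.059 ]
side green_mid 0.56 [268.7 225.1] [ 0.6245 -0.1016  0.046 ]
side start_top 0.41 [239.5 269.4] [ 0.5536 -0.2167  0.063 ]
[0.4342 0.5447 0.3833] 379.4259014381144
0.5 [ 0.2843 -0.5845  0.3027] [[ 0.8992  0.4375 -0.0001]
 [ 0.4375 -0.8992  0.    ]
 [-0.     -0.0001 -1.    ]] [-0.998   0.0506  0.0689] 0.08806468890910242
```

View pics/top0.png

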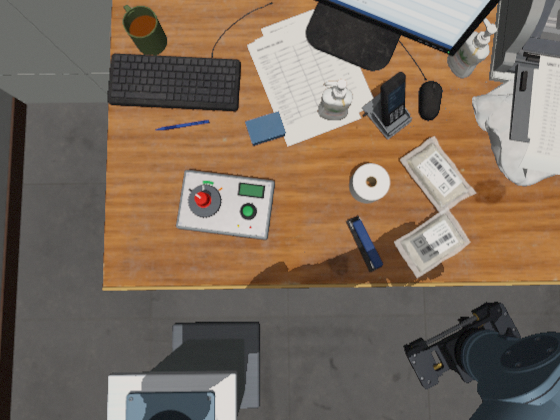

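View pics/side0.png

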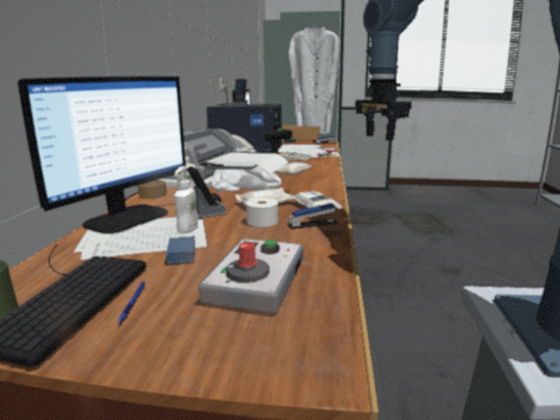

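The top picture shows the box centred near (row 204, col 226), the ring near (201, 205), and the start button near (211, 248). The labels roll and stapler sit well to its right, and the arm is at lower right. Next I fit the box pose from its outline.

```bash
python3 - <<'E'
from h import *
p,d=robot.snapshot('top')
r=robot.outline_of('top','control_box')[0];print(r['confidence'],r['extent'])
m=r['pixels'].astype(np.uint8)
c=max(cv2.findContours(m,0,2)[0],key=cv2.contourArea)[:,0]
P=np.array([at_z('top',(y,x),.045)[:2] for x,y in c])
(cx,cy),wh,a=cv2.minAreaRect((P*1000).astype(np.float32));print('rect',cx,cy,wh,a)
o,_=ray('top',(200,200))
# dark ring / green button colours
hsv=cv2.cvtColor(p,cv2.COLOR_RGB2HSV);sl=np.zeros(m.shape,bool);sl[165:245,172:280]=1
def cen(mask,z,n):
    k,l,st,ce=cv2.connectedComponentsWithStats((mask&sl).astype(np.uint8))
    for i in np.argsort(-st[1:,4])[:3]+1: print(n,st[i],ce[i],at_z('top',ce[i][::-1],z))
H,S,V=hsv.transpose(2,0,1)
cen((H>45)&(H<85)&(S>120),.063,'green');cen(((H<8)|(H>172))&(S>150),.09,'red');cen((H>10)&(H<22)&(S>130)&(m>0),.046,'orange')
for n in('knob_grip','start_top'): print(n,proj('top',[.58,-.094,Z[n]]))
cv2.imwrite('pics/crop1.png',cv2.resize(p[160:250,165:285,::-1],None,fx=6,fy=6,interpolation=cv2.INTER_CUBIC))
E
```

```text
0.95 [175.8, 168.4, 99.3, 72.3]
rect 568.335693359375 -141.6213836669922 (231.05677795410156, 150.8683319091797) 82.06548309326172
green [242 206  11  11  92] [247.3913 210.5761] [ 0.5512 -0.1978  0.063 ]
green [245 185  17   7  44] [251.7045 187.8864] [ 0.607  -0.2085  0.063 ]
green [203 181  10   3  19] [207.7368 181.7895] [ 0.6235 -0.1007  0.063 ]
red [195 192  16  16 185] [202.9243 199.5568] [ 0.5756 -0.0945  0.09  ]
red [250 227   1   1   1] [250. 227.] [ 0.5088 -0.2061  0.09  ]
orange [247 238   5   1   5] [249. 238.] [ 0.4851 -0.2     0.046 ]
orange [219 188   3   2   3] [220.     188.6667] [ 0.609  -0.1282  0.046 ]
orange [231 236   3   1   3] [232. 236.] [ 0.4906 -0.1582  0.046 ]
knob_grip [197.8072 202.8179]
start_top [199.378  204.8937]
```

View pics/crop1.png

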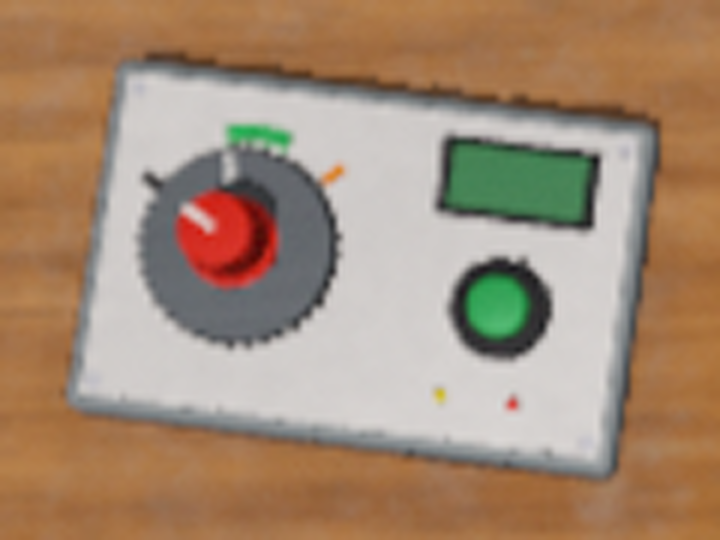

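move_arm(plan=[{"x": 0.7,"y": -0.46,"z": 0.05,"rz": -0.356},{"x": 0.7,"y": -0.46,"z": 0.05,"rz": -0.356},{"x": 0.7,"y": -0.46,"z": 0.05,"rz": -0.356},{"x": 0.7,"y": -0.46,"z": 0.05,"rz": -0.356},{"x": 0.7,"y": -0.46,"z": 0.05,"rz": -0.356},{"x": 0.7,"y": -0.46,"z": 0.05,"rz": -0.356},{"x": 0.7,"y": -0.46,"z": 0.05,"rz": -0.356},{"x": 0.7,"y": -0.46,"z": 0.05,"rz": -0.356}], claw=-1)

```text
invalid input
```

move_arm(plan=[{"x": 0.7,"y": -0.46,"z": 0.05,"rx": 0,"ry": 0,"rz": -0.356},{"x": 0.7,"y": -0.46,"z": 0.05,"rx": 0,"ry": 0,"rz": -0.356},{"x": 0.7,"y": -0.46,"z": 0.05,"rx": 0,"ry": 0,"rz": -0.356},{"x": 0.7,"y": -0.46,"z": 0.05,"rx": 0,"ry": 0,"rz": -0.356},{"x": 0.7,"y": -0.46,"z": 0.05,"rx": 0,"ry": 0,"rz": -0.356},{"x": 0.7,"y": -0.46,"z": 0.05,"rx": 0,"ry": 0,"rz": -0.356},{"x": 0.7,"y": -0.46,"z": 0.05,"rx": 0,"ry": 0,"rz": -0.356},{"x": 0.7,"y": -0.46,"z": 0.05,"rx": 0,"ry": 0,"rz": -0.356}], claw=-1)

```text
time: 1.4
tool_pos: [0.4589, -0.2906, 0.2829]
eef_rot: [[-0.014, 1.0, 0.002], [1.0, 0.014, 0.003], [0.003, 0.002, -1.0]]
ft_force: [-0.1, -1.3, 0.3]
finger_gap: 0.0879
gripper_force: 0.0
```

move_arm(plan=[{"x": 0.49,"y": 0.302,"z": 0.207,"rx": 0,"ry": 0,"rz": 0},{"x": 0.49,"y": 0.302,"z": 0.207,"rx": 0,"ry": 0,"rz": 0},{"x": 0.49,"y": 0.302,"z": 0.207,"rx": 0,"ry": 0,"rz": 0},{"x": 0.49,"y": 0.302,"z": 0.207,"rx": 0,"ry": 0,"rz": 0},{"x": 0.49,"y": 0.302,"z": 0.207,"rx": 0,"ry": 0,"rz": 0},{"x": 0.49,"y": 0.302,"z": 0.207,"rx": 0,"ry": 0,"rz": 0},{"x": 0.49,"y": 0.302,"z": 0.207,"rx": 0,"ry": 0,"rz": 0},{"x": 0.49,"y": 0.302,"z": 0.207,"rx": 0,"ry": 0,"rz": 0}])

```text
time: 2.2
tool_pos: [0.576, -0.1022, 0.2002]
eef_rot: [[0.001, 1.0, -0.0], [1.0, -0.001, -0.001], [-0.001, -0.0, -1.0]]
ft_force: [-0.3, -0.2, 0.7]
finger_gap: 0.0884
gripper_force: 0.0
```

```bash
python3 - <<'E'
from h import *
s=robot.sense();print(s['time'],s['tool_pos'],s['joint_pos'],s['ft_force'],s['wrist_torque'])
for c in('side','top'):
    p,d=save(c,c+'2.png');look(c,['knob_grip','ring_mark','green_mid','start_top'])
p=cv2.imread('pics/side2.png');print(proj('side',[.577,-.093,.089]))
cv2.imwrite('pics/crop2.png',cv2.resize(p[180:310,180:330],None,fx=4.5,fy=4.5,interpolation=cv2.INTER_CUBIC))
E
```

```text
2.2 [ 0.576  -0.1022  0.2002] [ 0.3566  0.5814 -0.3491  1.778   0.2598  0.8274 -0.1182] [-0.2915 -0.184   0.6802] [-0.0471  0.0153 -0.0317]
side knob_grip 0.67 [248.2 252. ] [ 0.5708 -0.1088  0.089 ]
side ring_mark 0.9 [267.7 230.1] [ 0.6087 -0.0818  0.059 ]
side ring_mark 0.29 [269.7 223.8] [ 0.6185 -0.0725  0.059 ]
side green_mid 0.75 [268.3 224.6] [ 0.6259 -0.1032  0.046 ]
side start_top 0.58 [238.2 270.2] [ 0.553  -0.2243  0.063 ]
top knob_grip 0.4 [197.3 201.5] [ 0.5813 -0.0909  0.089 ]
top ring_mark 0.63 [188.  206.3] [ 0.6088 -0.0965  0.059 ]
top green_mid 0.67 [182.7 208.3] [ 0.6245 -0.099   0.046 ]
top start_top 0.4 [210.  246.8] [ 0.5526 -0.1963  0.063 ]
[251.4709 247.1315]
```

View pics/crop2.png

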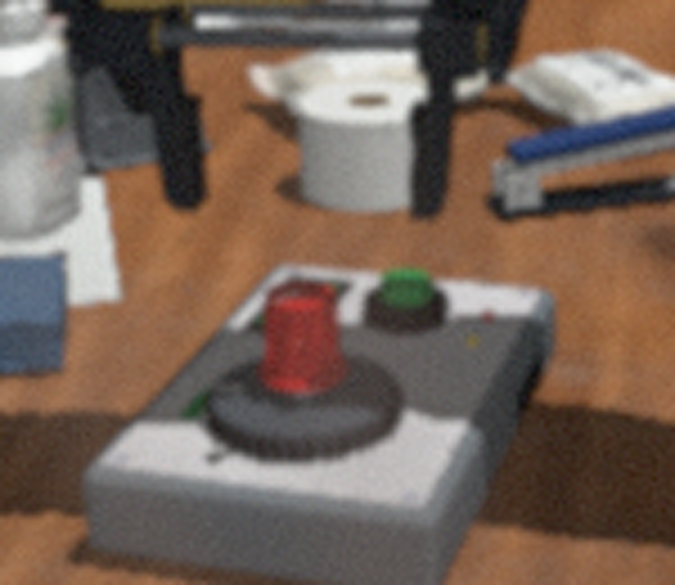

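The side view shows the red knob upright, centred near column 247 and row 254 of the full image. That matches my estimate of (0.577, -0.092), and the fingers are open above it. Descending.

move_arm(plan=[{"x": 0.021,"y": 0.001,"z": 0.06,"rx": 0,"ry": 0,"rz": 0},{"x": 0.021,"y": 0.001,"z": 0.12,"rx": 0,"ry": 0,"rz": 0},{"x": 0.021,"y": 0.001,"z": 0.155,"rx": 0,"ry": 0,"rz": 0},{"x": 0.021,"y": 0.001,"z": 0.155,"rx": 0,"ry": 0,"rz": 0},{"x": 0.021,"y": 0.001,"z": 0.155,"rx": 0,"ry": 0,"rz": 0},{"x": 0.021,"y": 0.001,"z": 0.155,"rx": 0,"ry": 0,"rz": 0},{"x": 0.021,"y": 0.001,"z": 0.155,"rx": 0,"ry": 0,"rz": 0},{"x": 0.021,"y": 0.001,"z": 0.155,"rx": 0,"ry": 0,"rz": 0}])

```text
time: 3.5
tool_pos: [0.5771, -0.0922, 0.1386]
eef_rot: [[-0.0, 1.0, 0.001], [1.0, 0.0, -0.0], [-0.0, 0.001, -1.0]]
ft_force: [0.0, -0.6, -0.0]
finger_gap: 0.0884
gripper_force: 0.0
```

```bash
python3 - <<'E'
from h import *
s=robot.sense();print(s['time'],s['tool_pos'],s['ft_force'],s['wrist_torque'])
p,d=save('top','top3.png')
q=save('side','side3.png')[0]
a=cv2.resize(p[160:250,165:285,::-1],(600,450),interpolation=cv2.INTER_CUBIC)
b=cv2.resize(q[180:310,180:330,::-1],(600,520),interpolation=cv2.INTER_CUBIC)
cv2.imwrite('pics/crop3.png',cv2.resize(np.hstack([a,b[:450]]),(800,300)))
E
```

```text
3.5 [ 0.5771 -0.0922  0.1386] [ 0.0443 -0.6337 -0.0437] [-0.0235 -0.0841  0.031 ]
```

View pics/crop3.png

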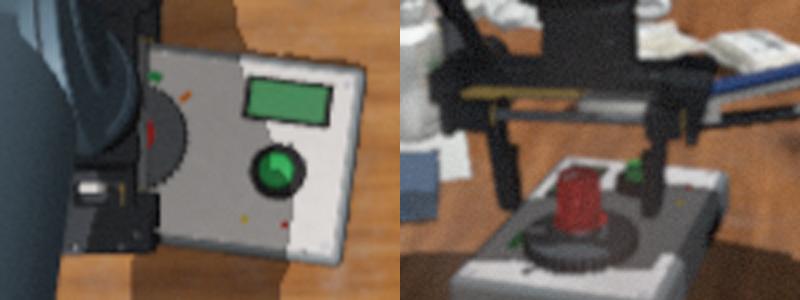

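The fingers straddle the red knob with the tips above its skirt. Closing.

move_arm(plan=[{"x": 0,"y": 0,"z": 0,"rx": 0,"ry": 0,"rz": 0},{"x": 0,"y": 0,"z": 0,"rx": 0,"ry": 0,"rz": 0},{"x": 0,"y": 0,"z": 0,"rx": 0,"ry": 0,"rz": 0},{"x": 0,"y": 0,"z": 0,"rx": 0,"ry": 0,"rz": 0},{"x": 0,"y": 0,"z": 0,"rx": 0,"ry": 0,"rz": 0},{"x": 0,"y": 0,"z": 0,"rx": 0,"ry": 0,"rz": 0},{"x": 0,"y": 0,"z": 0,"rx": 0,"ry": 0,"rz": 0},{"x": 0,"y": 0,"z": 0,"rx": 0,"ry": 0,"rz": 0}], claw=1)

```text
time: 4.4
tool_pos: [0.5773, -0.0921, 0.138]
eef_rot: [[-0.001, 1.0, 0.001], [1.0, 0.001, 0.0], [0.0, 0.001, -1.0]]
ft_force: [3.1, -0.3, -1.9]
finger_gap: 0.0292
gripper_force: 30.0
```

```bash
cat > s.py <<'E'
from h import *
s=robot.sense();R=np.array(s['eef_rot']);print(round(s['time'],2),s['tool_pos'],'yaw cw',-np.arctan2(R[1,0],R[0,0])+np.pi/2,'F',s['ft_force'],'T',s['wrist_torque'],s['finger_gap'],s['gripper_force'],s['joint_pos'][-1])
E
python3 s.py
```

```text
4.4 [ 0.5773 -0.0921  0.138 ] yaw cw -0.0005173841918544309 F [ 3.1295 -0.3155 -1.9116] T [ 0.0194 -0.6096 -0.0194] 0.029172626005509836 29.986259462311864 -0.168479185360175
```

move_arm(plan=[{"x": 0,"y": 0,"z": 0.004,"rx": 0,"ry": 0,"rz": 0},{"x": 0,"y": 0,"z": 0.008,"rx": 0,"ry": 0,"rz": 0},{"x": 0,"y": 0,"z": 0.012,"rx": 0,"ry": 0,"rz": 0},{"x": 0,"y": 0,"z": 0.014,"rx": 0,"ry": 0,"rz": 0},{"x": 0,"y": 0,"z": 0.014,"rx": 0,"ry": 0,"rz": 0},{"x": 0,"y": 0,"z": 0.014,"rx": 0,"ry": 0,"rz": 0},{"x": 0,"y": 0,"z": 0.014,"rx": 0,"ry": 0,"rz": 0},{"x": 0,"y": 0,"z": 0.014,"rx": 0,"ry": 0,"rz": 0}])

```text
time: 5.2
tool_pos: [0.5774, -0.0921, 0.1331]
eef_rot: [[-0.0, 1.0, 0.001], [1.0, 0.0, -0.0], [-0.0, 0.001, -1.0]]
ft_force: [-0.2, -0.2, 7.6]
finger_gap: 0.0288
gripper_force: 30.0
```

```bash
python3 s.py
```

```text
5.2 [ 0.5774 -0.0921  0.1331] yaw cw -0.00042340395134310427 F [-0.1745 -0.2383  7.6341] T [-0.0157 -0.0719 -0.0603] 0.02878577255650221 29.98498298227787 -0.17165373866637082
```

```bash
python3 - <<'E'
from h import *
p=cv2.imread('pics/top0.png');hsv=cv2.cvtColor(p,cv2.COLOR_BGR2HSV)
for X in([.577,-.092,.104],[.577,-.092,.059],[.548,-.199,.063]): print(proj('top',X))
print(hsv[190:208,192:214,1])
E
```

```text
[198.1398 200.7046]
[200.8334 204.3793]
[211.854  247.8986]
[[  7  17  17  17  19  19  21  19  24  19   2   2   8  13  30  24  17  20
   21  19  17  19]
 [ 20  17  19  21  19  19  21  59  88 103  51  27   9  26  26  25  25  21
   22  19  19  21]
 [ 19  19  17  17  21  64 120 171 205 206 194 172 126 114  72   9  13  13
   15  20  17  17]
 [ 23  21  19   8  48 149 211 223 222 218 227 222 221 215 165 127  52  21
   14  18  15  19]
 [ 19  17  17  30  29  93 181 221 218 224 219 217 217 234 236 217 178  73
   17  21  19  19]
 [ 19  17  25  79  41  37  70 153 216 218 221 221 215 227 222 228 224 149
   47  18  19  21]
 [ 21  21 109 201 137  53  42  72 140 200 217 220 215 215 223 229 213 224
  148  20  17  19]
 [ 17  19 147 211 221 175  94  49 100 184 209 215 211 214 223 228 228 230
  194  47  19  24]
 [ 19  22 141 211 220 215 215  95 131 196 212 213 213 210 220 239 236 218
  215  74  16  24]
 [ 19  21 130 202 223 218 214 213 213 211 208 212 212 211 216 230 226 224
  221  97  19  21]
 [ 19  19  95 187 214 216 219 211 207 214 210 207 209 215 224 213 234 220
  216  93  19  23]
 [ 21  21  37 160 210 208 217 209 211 209 204 209 204 209 218 208 230 224
  210  79  19  18]
 [ 19  17  21  73 184 212 208 211 205 209 202 204 212 220 229 233 234 212
  201  47  23  19]
 [ 21  19  17  17 144 204 212 205 207 210 205 216 219 246 220 235 218 212
  175   8  21  21]
 [ 21  21  21  19  71 170 213 223 214 216 216 231 245 211 221 227 212 175
   82  14  21  18]
 [ 16  19  21  19  21  97 177 213 216 239 217 225 218 220 219 209 180  85
   18  20  18  20]
 [ 18  16  20  21  16  16  92 149 180 211 222 215 221 208 173 141  90   9
   20  23  20  21]
 [ 21  18  21  20  16  16  21  37 104 151 171 168 159 144 101  28  20  21
   19  16  16  16]]
```

move_arm(plan=[{"x": 0,"y": 0,"z": 0.002,"rx": 0,"ry": 0,"rz": 0},{"x": 0,"y": 0,"z": 0.002,"rx": 0,"ry": 0,"rz": 0.02},{"x": 0,"y": 0,"z": 0.002,"rx": 0,"ry": 0,"rz": 0.04},{"x": 0,"y": 0,"z": 0.002,"rx": 0,"ry": 0,"rz": 0.06},{"x": 0,"y": 0,"z": 0.002,"rx": 0,"ry": 0,"rz": 0.08},{"x": 0,"y": 0,"z": 0.002,"rx": 0,"ry": 0,"rz": 0.1},{"x": 0,"y": 0,"z": 0.002,"rx": 0,"ry": 0,"rz": 0.1},{"x": 0,"y": 0,"z": 0.002,"rx": 0,"ry": 0,"rz": 0.1}])

```text
time: 6.0
tool_pos: [0.5767, -0.0919, 0.1321]
eef_rot: [[0.309, 0.951, -0.0], [0.951, -0.309, -0.0], [-0.0, -0.0, -1.0]]
ft_force: [-2.1, 0.0, 7.7]
finger_gap: 0.0292
gripper_force: 30.0
```

```bash
python3 s.py
```

```text
6.0 [ 0.5767 -0.0919  0.1321] yaw cw 0.3137118361437896 F [-2.0945  0.0382  7.7068] T [ 0.0974  0.3606 -0.0254] 0.02923803550418647 29.98484356328845 -0.42541021271191315
```

move_arm(plan=[{"x": 0,"y": 0,"z": 0.001,"rx": 0,"ry": 0,"rz": 0.02},{"x": 0,"y": 0,"z": 0.001,"rx": 0,"ry": 0,"rz": 0.04},{"x": 0,"y": 0,"z": 0.001,"rx": 0,"ry": 0,"rz": 0.06},{"x": 0,"y": 0,"z": 0.001,"rx": 0,"ry": 0,"rz": 0.08},{"x": 0,"y": 0,"z": 0.001,"rx": 0,"ry": 0,"rz": 0.1},{"x": 0,"y": 0,"z": 0.001,"rx": 0,"ry": 0,"rz": 0.12},{"x": 0,"y": 0,"z": 0.001,"rx": 0,"ry": 0,"rz": 0.122},{"x": 0,"y": 0,"z": 0.001,"rx": 0,"ry": 0,"rz": 0.122}])

```text
time: 6.8
tool_pos: [0.576, -0.0915, 0.1314]
eef_rot: [[0.642, 0.767, -0.002], [0.767, -0.642, 0.0], [-0.001, -0.002, -1.0]]
ft_force: [-4.2, 2.2, 9.1]
finger_gap: 0.0293
gripper_force: 30.0
```

```bash
python3 s.py
```

```text
6.8 [ 0.576  -0.0915  0.1314] yaw cw 0.6969295129622005 F [-4.2141  2.1674  9.1102] T [0.4108 0.7311 0.0081] 0.029307008657544775 29.984767958521843 -0.731593017252883
```

move_arm(plan=[{"x": 0,"y": -0.003,"z": -0.003,"rx": 0,"ry": 0,"rz": 0},{"x": 0,"y": -0.003,"z": -0.006,"rx": 0,"ry": 0,"rz": 0},{"x": 0,"y": -0.003,"z": -0.01,"rx": 0,"ry": 0,"rz": 0},{"x": 0,"y": -0.003,"z": -0.01,"rx": 0,"ry": 0,"rz": 0},{"x": 0,"y": -0.003,"z": -0.01,"rx": 0,"ry": 0,"rz": 0.005},{"x": 0,"y": -0.003,"z": -0.01,"rx": 0,"ry": 0,"rz": 0.01},{"x": 0,"y": -0.003,"z": -0.01,"rx": 0,"ry": 0,"rz": 0.015},{"x": 0,"y": -0.003,"z": -0.01,"rx": 0,"ry": 0,"rz": 0.015}])

```text
time: 7.6
tool_pos: [0.5758, -0.0913, 0.1353]
eef_rot: [[0.678, 0.735, -0.0], [0.735, -0.678, -0.0], [-0.0, -0.0, -1.0]]
ft_force: [3.6, 0.5, -4.0]
finger_gap: 0.0292
gripper_force: 30.0
```

```bash
python3 s.py
```

```text
7.6 [ 0.5758 -0.0913  0.1353] yaw cw 0.7452745228001388 F [ 3.5777  0.464  -3.9773] T [-0.1042 -0.5014 -0.1822] 0.02923433178045345 29.98964359983802 -0.769963904050622
```

move_arm(plan=[{"x": 0,"y": 0,"z": 0.0015,"rx": 0,"ry": 0,"rz": 0},{"x": 0,"y": 0,"z": 0.0015,"rx": 0,"ry": 0,"rz": 0},{"x": 0,"y": 0,"z": 0.0015,"rx": 0,"ry": 0,"rz": 0.005},{"x": 0,"y": 0,"z": 0.0015,"rx": 0,"ry": 0,"rz": 0.01},{"x": 0,"y": 0,"z": 0.0015,"rx": 0,"ry": 0,"rz": 0.015},{"x": 0,"y": 0,"z": 0.0015,"rx": 0,"ry": 0,"rz": 0.02},{"x": 0,"y": 0,"z": 0.0015,"rx": 0,"ry": 0,"rz": 0.025},{"x": 0,"y": 0,"z": 0.0015,"rx": 0,"ry": 0,"rz": 0.025}])

```text
time: 8.4
tool_pos: [0.5756, -0.0912, 0.1348]
eef_rot: [[0.734, 0.68, -0.001], [0.68, -0.734, -0.0], [-0.0, -0.0, -1.0]]
ft_force: [-1.7, 0.2, 5.8]
finger_gap: 0.0293
gripper_force: 30.0
```

```bash
python3 s.py
```

```text
8.4 [ 0.5756 -0.0912  0.1348] yaw cw 0.8236360686544307 F [-1.6866  0.1614  5.8373] T [ 0.1466  0.3921 -0.0476] 0.029317417396717532 29.984827106818557 -0.832575663130587
```

move_arm(plan=[{"x": 0,"y": 0,"z": -0.0009,"rx": 0,"ry": 0,"rz": 0},{"x": 0,"y": 0,"z": -0.0009,"rx": 0,"ry": 0,"rz": 0.005},{"x": 0,"y": 0,"z": -0.0009,"rx": 0,"ry": 0,"rz": 0.01},{"x": 0,"y": 0,"z": -0.0009,"rx": 0,"ry": 0,"rz": 0.015},{"x": 0,"y": 0,"z": -0.0009,"rx": 0,"ry": 0,"rz": 0.02},{"x": 0,"y": 0,"z": -0.0009,"rx": 0,"ry": 0,"rz": 0.025},{"x": 0,"y": 0,"z": -0.0009,"rx": 0,"ry": 0,"rz": 0.025},{"x": 0,"y": 0,"z": -0.0009,"rx": 0,"ry": 0,"rz": 0.025}])

```text
time: 9.2
tool_pos: [0.5755, -0.091, 0.1344]
eef_rot: [[0.784, 0.621, -0.001], [0.621, -0.784, 0.0], [-0.0, -0.001, -1.0]]
ft_force: [-0.2, 2.0, -2.0]
finger_gap: 0.0296
gripper_force: 30.0
```

```bash
python3 s.py
```

```text
9.2 [ 0.5755 -0.091   0.1344] yaw cw 0.9009909474779689 F [-0.1667  1.9931 -1.9955] T [0.4908 0.2488 0.0617] 0.02957678767813376 29.993546828627586 -0.8939585577657743
```

move_arm(plan=[{"x": 0,"y": 0,"z": 0,"rx": 0,"ry": 0,"rz": 0.005},{"x": 0,"y": 0,"z": 0,"rx": 0,"ry": 0,"rz": 0.01},{"x": 0,"y": 0,"z": 0,"rx": 0,"ry": 0,"rz": 0.015},{"x": 0,"y": 0,"z": 0,"rx": 0,"ry": 0,"rz": 0.02},{"x": 0,"y": 0,"z": 0,"rx": 0,"ry": 0,"rz": 0.025},{"x": 0,"y": 0,"z": 0,"rx": 0,"ry": 0,"rz": 0.025},{"x": 0,"y": 0,"z": 0,"rx": 0,"ry": 0,"rz": 0.025},{"x": 0,"y": 0,"z": 0,"rx": 0,"ry": 0,"rz": 0.025}])

```text
time: 10.0
tool_pos: [0.5755, -0.0909, 0.1346]
eef_rot: [[0.83, 0.558, -0.001], [0.558, -0.83, 0.0], [-0.0, -0.001, -1.0]]
ft_force: [-2.0, 2.9, -4.5]
finger_gap: 0.0291
gripper_force: 30.0
```

```bash
python3 s.py
```

```text
10.0 [ 0.5755 -0.0909  0.1346] yaw cw 0.9793137936839932 F [-1.9771  2.8787 -4.4597] T [0.9416 0.4966 0.0257] 0.02911833578865479 29.99802678823471 -0.9560847788586745
```

move_arm(plan=[{"x": 0,"y": -0.0015,"z": 0,"rx": 0,"ry": 0,"rz": 0.005},{"x": 0,"y": -0.0015,"z": 0,"rx": 0,"ry": 0,"rz": 0.01},{"x": 0,"y": -0.0015,"z": 0,"rx": 0,"ry": 0,"rz": 0.015},{"x": 0,"y": -0.0015,"z": 0,"rx": 0,"ry": 0,"rz": 0.02},{"x": 0,"y": -0.0015,"z": 0,"rx": 0,"ry": 0,"rz": 0.025},{"x": 0,"y": -0.0015,"z": 0,"rx": 0,"ry": 0,"rz": 0.025},{"x": 0,"y": -0.0015,"z": 0,"rx": 0,"ry": 0,"rz": 0.025},{"x": 0,"y": -0.0015,"z": 0,"rx": 0,"ry": 0,"rz": 0.025}])

```text
time: 10.8
tool_pos: [0.5754, -0.0907, 0.1348]
eef_rot: [[0.871, 0.491, -0.0], [0.491, -0.871, 0.0], [-0.0, -0.0, -1.0]]
ft_force: [-1.2, 3.7, -8.3]
finger_gap: 0.0291
gripper_force: 30.0
```

```bash
python3 s.py
```

```text
10.8 [ 0.5754 -0.0907  0.1348] yaw cw 1.0581071890810256 F [-1.2311  3.6771 -8.2926] T [1.1235 0.4418 0.0565] 0.02914061570912912 30.018598660826683 -1.0190519652104797
```

move_arm(plan=[{"x": 0,"y": -0.001,"z": 0.0006,"rx": 0,"ry": 0,"rz": 0.005},{"x": 0,"y": -0.001,"z": 0.0006,"rx": 0,"ry": 0,"rz": 0.01},{"x": 0,"y": -0.001,"z": 0.0006,"rx": 0,"ry": 0,"rz": 0.015},{"x": 0,"y": -0.001,"z": 0.0006,"rx": 0,"ry": 0,"rz": 0.02},{"x": 0,"y": -0.001,"z": 0.0006,"rx": 0,"ry": 0,"rz": 0.025},{"x": 0,"y": -0.001,"z": 0.0006,"rx": 0,"ry": 0,"rz": 0.025},{"x": 0,"y": -0.001,"z": 0.0006,"rx": 0,"ry": 0,"rz": 0.025},{"x": 0,"y": -0.001,"z": 0.0006,"rx": 0,"ry": 0,"rz": 0.025}])

```text
time: 11.6
tool_pos: [0.5752, -0.0905, 0.1346]
eef_rot: [[0.907, 0.42, -0.0], [0.42, -0.907, -0.0], [-0.0, -0.0, -1.0]]
ft_force: [-2.1, 3.5, -5.7]
finger_gap: 0.029
gripper_force: 30.0
```

```bash
python3 s.py
```

```text
11.6 [ 0.5752 -0.0905  0.1346] yaw cw 1.1368226144945355 F [-2.093   3.5207 -5.6509] T [ 0.754   0.5233 -0.019 ] 0.029013111841249013 29.987056497484446 -1.081743426331854
```

move_arm(plan=[{"x": 0,"y": -0.001,"z": 0,"rx": 0,"ry": 0,"rz": 0.005},{"x": 0,"y": -0.001,"z": 0,"rx": 0,"ry": 0,"rz": 0.01},{"x": 0,"y": -0.001,"z": 0,"rx": 0,"ry": 0,"rz": 0.015},{"x": 0,"y": -0.001,"z": 0,"rx": 0,"ry": 0,"rz": 0.02},{"x": 0,"y": -0.001,"z": 0,"rx": 0,"ry": 0,"rz": 0.025},{"x": 0,"y": -0.001,"z": 0,"rx": 0,"ry": 0,"rz": 0.025},{"x": 0,"y": -0.001,"z": 0,"rx": 0,"ry": 0,"rz": 0.025},{"x": 0,"y": -0.001,"z": 0,"rx": 0,"ry": 0,"rz": 0.025}])

```text
time: 12.4
tool_pos: [0.5752, -0.0903, 0.1346]
eef_rot: [[0.938, 0.348, 0.0], [0.348, -0.938, -0.0], [0.0, 0.0, -1.0]]
ft_force: [-0.6, 0.8, -6.6]
finger_gap: 0.0287
gripper_force: 30.0
```

```bash
python3 s.py
```

```text
12.4 [ 0.5752 -0.0903  0.1346] yaw cw 1.2154460273708385 F [-0.6382  0.796  -6.6006] T [0.4513 0.302  0.0191] 0.028670495085048358 30.008774902671576 -1.1442427271126716
```

move_arm(plan=[{"x": 0,"y": 0,"z": 0,"rx": 0,"ry": 0,"rz": 0.005},{"x": 0,"y": 0,"z": 0,"rx": 0,"ry": 0,"rz": 0.01},{"x": 0,"y": 0,"z": 0,"rx": 0,"ry": 0,"rz": 0.015},{"x": 0,"y": 0,"z": 0,"rx": 0,"ry": 0,"rz": 0.02},{"x": 0,"y": 0,"z": 0,"rx": 0,"ry": 0,"rz": 0.025},{"x": 0,"y": 0,"z": 0,"rx": 0,"ry": 0,"rz": 0.025},{"x": 0,"y": 0,"z": 0,"rx": 0,"ry": 0,"rz": 0.025},{"x": 0,"y": 0,"z": 0,"rx": 0,"ry": 0,"rz": 0.025}])

```text
time: 13.2
tool_pos: [0.5751, -0.0901, 0.1346]
eef_rot: [[0.962, 0.273, -0.0], [0.273, -0.962, -0.0], [-0.0, -0.0, -1.0]]
ft_force: [-1.6, 2.0, -4.1]
finger_gap: 0.0292
gripper_force: 30.0
```

```bash
python3 s.py;python3 - <<'E'
from h import *
q=save('side','side4.png')[0]
cv2.imwrite('pics/crop4.png',cv2.resize(q[200:300,190:310,::-1],(720,600),interpolation=cv2.INTER_CUBIC))
E
```

```text
13.2 [ 0.5751 -0.0901  0.1346] yaw cw 1.2937969950503814 F [-1.6314  2.0017 -4.0813] T [0.5545 0.565  0.    ] 0.02916950992190716 30.010089967399836 -1.2060662829751607
```

View pics/crop4.png

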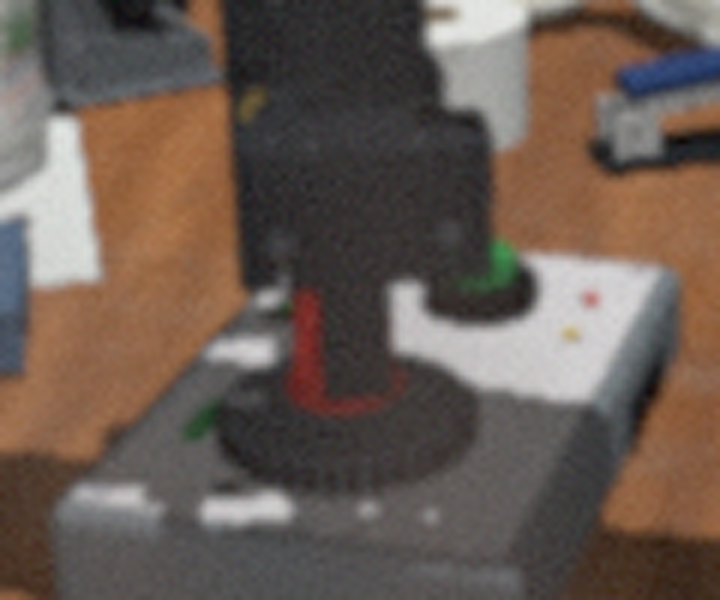

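The gripper now hides the knob. There was no clear block on the way up, although the force jump near yaw 0.82 looked like a slot. I'll sweep slowly back to feel for it.

move_arm(plan=[{"x": 0,"y": 0,"z": 0,"rx": 0,"ry": 0,"rz": -0.005},{"x": 0,"y": 0,"z": 0,"rx": 0,"ry": 0,"rz": -0.01},{"x": 0,"y": 0,"z": 0,"rx": 0,"ry": 0,"rz": -0.015},{"x": 0,"y": 0,"z": 0,"rx": 0,"ry": 0,"rz": -0.02},{"x": 0,"y": 0,"z": 0,"rx": 0,"ry": 0,"rz": -0.025},{"x": 0,"y": 0,"z": 0,"rx": 0,"ry": 0,"rz": -0.03},{"x": 0,"y": 0,"z": 0,"rx": 0,"ry": 0,"rz": -0.035},{"x": 0,"y": 0,"z": 0,"rx": 0,"ry": 0,"rz": -0.04}])

```text
time: 14.05
tool_pos: [0.5752, -0.0903, 0.1346]
eef_rot: [[0.92, 0.393, 0.0], [0.393, -0.92, -0.0], [0.0, 0.0, -1.0]]
ft_force: [-0.3, -0.8, -6.0]
finger_gap: 0.0294
gripper_force: 30.0
```

```bash
python3 s.py
```

```text
14.05 [ 0.5752 -0.0903  0.1346] yaw cw 1.1671362546630315 F [-0.2866 -0.764  -6.0361] T [ 0.1208  0.213  -0.0758] 0.029354400939723288 29.986099060624838 -1.1062022927146256
```

move_arm(plan=[{"x": 0,"y": 0,"z": 0,"rx": 0,"ry": 0,"rz": -0.005},{"x": 0,"y": 0,"z": 0,"rx": 0,"ry": 0,"rz": -0.01},{"x": 0,"y": 0,"z": 0,"rx": 0,"ry": 0,"rz": -0.015},{"x": 0,"y": 0,"z": 0,"rx": 0,"ry": 0,"rz": -0.02},{"x": 0,"y": 0,"z": 0,"rx": 0,"ry": 0,"rz": -0.025},{"x": 0,"y": 0,"z": 0,"rx": 0,"ry": 0,"rz": -0.03},{"x": 0,"y": 0,"z": 0,"rx": 0,"ry": 0,"rz": -0.035},{"x": 0,"y": 0,"z": 0,"rx": 0,"ry": 0,"rz": -0.04}])

```text
time: 14.85
tool_pos: [0.5753, -0.0905, 0.1348]
eef_rot: [[0.863, 0.505, 0.001], [0.505, -0.863, -0.001], [0.0, 0.001, -1.0]]
ft_force: [0.8, -2.8, -7.2]
finger_gap: 0.0295
gripper_force: 30.0
```

```bash
python3 s.py
```

```text
14.85 [ 0.5753 -0.0905  0.1348] yaw cw 1.0414518193871283 F [ 0.7798 -2.7605 -7.2228] T [-0.3973  0.0293 -0.0447] 0.02954995875049986 29.993078503757715 -1.0069334771310292
```

move_arm(plan=[{"x": 0,"y": 0,"z": 0,"rx": 0,"ry": 0,"rz": -0.005},{"x": 0,"y": 0,"z": 0,"rx": 0,"ry": 0,"rz": -0.01},{"x": 0,"y": 0,"z": 0,"rx": 0,"ry": 0,"rz": -0.015},{"x": 0,"y": 0,"z": 0,"rx": 0,"ry": 0,"rz": -0.02},{"x": 0,"y": 0,"z": 0,"rx": 0,"ry": 0,"rz": -0.025},{"x": 0,"y": 0,"z": 0,"rx": 0,"ry": 0,"rz": -0.03},{"x": 0,"y": 0,"z": 0,"rx": 0,"ry": 0,"rz": -0.03},{"x": 0,"y": 0,"z": 0,"rx": 0,"ry": 0,"rz": -0.03}])

```text
time: 15.65
tool_pos: [0.5754, -0.0907, 0.1348]
eef_rot: [[0.812, 0.583, 0.001], [0.583, -0.812, -0.001], [0.0, 0.001, -1.0]]
ft_force: [2.4, -5.0, -7.7]
finger_gap: 0.0291
gripper_force: 30.0
```

```bash
python3 s.py
```

```text
15.65 [ 0.5754 -0.0907  0.1348] yaw cw 0.9479879492842892 F [ 2.3516 -4.9613 -7.6833] T [-0.8247 -0.2042  0.0294] 0.029083506850927674 29.996915766969323 -0.9328947672906329
```

move_arm(plan=[{"x": 0,"y": 0.002,"z": 0,"rx": 0,"ry": 0,"rz": -0.003},{"x": 0,"y": 0.002,"z": 0,"rx": 0,"ry": 0,"rz": -0.006},{"x": 0,"y": 0.002,"z": 0,"rx": 0,"ry": 0,"rz": -0.009},{"x": 0,"y": 0.002,"z": 0,"rx": 0,"ry": 0,"rz": -0.012},{"x": 0,"y": 0.002,"z": 0,"rx": 0,"ry": 0,"rz": -0.015},{"x": 0,"y": 0.002,"z": 0,"rx": 0,"ry": 0,"rz": -0.018},{"x": 0,"y": 0.002,"z": 0,"rx": 0,"ry": 0,"rz": -0.02},{"x": 0,"y": 0.002,"z": 0,"rx": 0,"ry": 0,"rz": -0.02}])

```text
time: 16.45
tool_pos: [0.5754, -0.0909, 0.1346]
eef_rot: [[0.774, 0.633, -0.0], [0.633, -0.774, -0.0], [-0.0, -0.0, -1.0]]
ft_force: [-1.0, -4.8, -3.1]
finger_gap: 0.0294
gripper_force: 29.9
```

```bash
python3 s.py
```

```text
16.45 [ 0.5754 -0.0909  0.1346] yaw cw 0.8851768072520537 F [-0.989  -4.8163 -3.1265] T [-0.6593  0.5585  0.0822] 0.02940544521000682 29.886903567239642 -0.8822641347472508
```

move_arm(plan=[{"x": 0,"y": 0,"z": 0,"rx": 0,"ry": 0,"rz": -0.003},{"x": 0,"y": 0,"z": 0,"rx": 0,"ry": 0,"rz": -0.006},{"x": 0,"y": 0,"z": 0,"rx": 0,"ry": 0,"rz": -0.009},{"x": 0,"y": 0,"z": 0,"rx": 0,"ry": 0,"rz": -0.012},{"x": 0,"y": 0,"z": 0,"rx": 0,"ry": 0,"rz": -0.015},{"x": 0,"y": 0,"z": 0,"rx": 0,"ry": 0,"rz": -0.018},{"x": 0,"y": 0,"z": 0,"rx": 0,"ry": 0,"rz": -0.02},{"x": 0,"y": 0,"z": 0,"rx": 0,"ry": 0,"rz": -0.02}])

```text
time: 17.25
tool_pos: [0.5755, -0.0911, 0.1352]
eef_rot: [[0.733, 0.68, -0.0], [0.68, -0.733, -0.0], [-0.001, 0.0, -1.0]]
ft_force: [-4.0, -3.9, 3.1]
finger_gap: 0.0296
gripper_force: 29.9
```

```bash
python3 s.py
```

```text
17.25 [ 0.5755 -0.0911  0.1352] yaw cw 0.8224466006925654 F [-4.0301 -3.8903  3.0662] T [-0.7741  0.9232  0.0912] 0.029649828938282722 29.867894556373358 -0.8323327898637001
```

Fz jumped positive and z rose at yaw 0.82, but not at 0.745 or 0.885. That makes it a narrow slot, so it is the catch. I'll ease up here to let the knob rise.

move_arm(plan=[{"x": 0,"y": 0,"z": -0.002,"rx": 0,"ry": 0,"rz": 0},{"x": 0,"y": 0,"z": -0.004,"rx": 0,"ry": 0,"rz": 0},{"x": 0,"y": 0,"z": -0.005,"rx": 0,"ry": 0,"rz": 0},{"x": 0,"y": 0,"z": -0.005,"rx": 0,"ry": 0,"rz": 0},{"x": 0,"y": 0,"z": -0.005,"rx": 0,"ry": 0,"rz": 0},{"x": 0,"y": 0,"z": -0.005,"rx": 0,"ry": 0,"rz": 0},{"x": 0,"y": 0,"z": -0.005,"rx": 0,"ry": 0,"rz": 0},{"x": 0,"y": 0,"z": -0.005,"rx": 0,"ry": 0,"rz": 0}])

```text
time: 18.05
tool_pos: [0.5754, -0.0911, 0.137]
eef_rot: [[0.733, 0.681, -0.0], [0.681, -0.733, -0.001], [-0.001, 0.0, -1.0]]
ft_force: [-3.6, -3.9, 2.2]
finger_gap: 0.0291
gripper_force: 29.9
```

```bash
python3 s.py
```

```text
18.05 [ 0.5754 -0.0911  0.137 ] yaw cw 0.8221086913683243 F [-3.5653 -3.9274  2.2445] T [-0.7585  0.9048  0.2057] 0.029076129759273487 29.86978942528367 -0.8317375750001358
```

move_arm(plan=[{"x": 0,"y": 0,"z": -0.002,"rx": 0,"ry": 0,"rz": 0},{"x": 0,"y": 0,"z": -0.002,"rx": 0,"ry": 0,"rz": 0},{"x": 0,"y": 0,"z": -0.002,"rx": 0,"ry": 0,"rz": 0},{"x": 0,"y": 0,"z": -0.002,"rx": 0,"ry": 0,"rz": 0},{"x": 0,"y": 0,"z": -0.002,"rx": 0,"ry": 0,"rz": 0},{"x": 0,"y": 0,"z": -0.002,"rx": 0,"ry": 0,"rz": 0},{"x": 0,"y": 0,"z": -0.002,"rx": 0,"ry": 0,"rz": 0},{"x": 0,"y": 0,"z": -0.002,"rx": 0,"ry": 0,"rz": 0}], claw=-1)

```text
time: 18.85
tool_pos: [0.5756, -0.0907, 0.1374]
eef_rot: [[0.733, 0.68, -0.0], [0.68, -0.733, 0.0], [-0.0, -0.0, -1.0]]
ft_force: [1.0, 0.4, -0.4]
finger_gap: 0.0883
gripper_force: 0.0
```

move_arm(plan=[{"x": 0,"y": 0,"z": -0.1,"rx": 0,"ry": 0,"rz": 0},{"x": 0,"y": 0,"z": -0.2,"rx": 0,"ry": 0,"rz": 0},{"x": -0.3,"y": 0,"z": -0.25,"rx": 0,"ry": 0,"rz": 0},{"x": -0.4,"y": 0.3,"z": -0.25,"rx": 0,"ry": 0,"rz": 0},{"x": -0.4,"y": 0.3,"z": -0.25,"rx": 0,"ry": 0,"rz": 0},{"x": -0.4,"y": 0.3,"z": -0.25,"rx": 0,"ry": 0,"rz": 0},{"x": -0.4,"y": 0.3,"z": -0.25,"rx": 0,"ry": 0,"rz": 0},{"x": -0.4,"y": 0.3,"z": -0.25,"rx": 0,"ry": 0,"rz": 0}], claw=1)

```text
time: 19.65
tool_pos: [0.5391, -0.2906, 0.2374]
eef_rot: [[0.736, 0.677, -0.0], [0.677, -0.736, -0.001], [-0.001, 0.001, -1.0]]
ft_force: [-0.1, 0.3, -1.4]
finger_gap: 0.0266
gripper_force: 0.0
```

```bash
python3 s.py;python3 - <<'E'
from h import *
p,d=save('top','top5.png')
q,dq=save('side','side5.png')
look('top');look('side')
def z(c,p,d,w):
    h=cv2.cvtColor(p,cv2.COLOR_RGB2HSV);H,S,V=h.transpose(2,0,1);M=((H<8)|(H>172))&(S>150)
    R,C=np.nonzero(M[w]);R+=w[0].start;C+=w[1].start;print(c,R.min(),R.max(),C.min(),C.max())
    m=robot.camera_model(c)
    Z=[]
    for r,cc in zip(R,C):
        o,dd=ray(c,(r,cc))
        if d[r,cc]>0: Z.append((o+dd*d[r,cc])[2])
    print('top z pct',np.percentile(Z,[50,80,90,98]))
z('top',p,d,np.s_[180:215,185:222]);z('side',q,dq,np.s_[230:280,235:262])
z('top',cv2.imread('pics/top0.png')[:,:,::-1].copy(),d*0+1,np.s_[180:215,185:222]);z('side',cv2.imread('pics/side0.png')[:,:,::-1].copy(),dq*0+1,np.s_[230:280,235:262])
a=cv2.resize(p[160:250,165:285,::-1],(800,600),interpolation=cv2.INTER_CUBIC)
cv2.imwrite('pics/crop5.png',a)
E
```

```text
19.65 [ 0.5391 -0.2906  0.2374] yaw cw 0.8276896613620179 F [-0.1265  0.3127 -1.3837] T [ 0.1019  0.0058 -0.0258] 0.026581851740627025 0.0 -0.4566300440774212
top knob_grip 0.79 [197.1 200.3] [ 0.5818 -0.088   0.089 ]
top ring_mark 0.69 [187.8 202.6] [ 0.6094 -0.0874  0.059 ]
top green_mid 0.93 [183.3 209.4] [ 0.6229 -0.1017  0.046 ]
top start_top 0.74 [196.  200.3] [ 0.5885 -0.0827  0.063 ]
top start_top 0.16 [243.  363.5] [ 0.4687 -0.4783  0.063 ]
side knob_grip 0.87 [251.1 248.9] [ 0.574 -0.095  0.089]
side ring_mark 0.96 [267.  227.4] [ 0.6146 -0.0841  0.059 ]
side green_mid 0.68 [272.8 225.2] [ 0.6199 -0.0848  0.046 ]
side start_top 0.39 [242.3 271.4] [ 0.547  -0.2016  0.063 ]
top 192 207 195 210
top z pct [0.1008 0.1035 0.1043 0.1057]
side 242 266 239 255
top z pct [0.0947 0.1046 0.105  0.1055]
top 192 207 195 210
top z pct [0.0521 0.0531 0.0536 0.0541]
side 243 265 240 255
top z pct [-0.0321 -0.0172 -0.0122 -0.0096]
```

View pics/crop5.png

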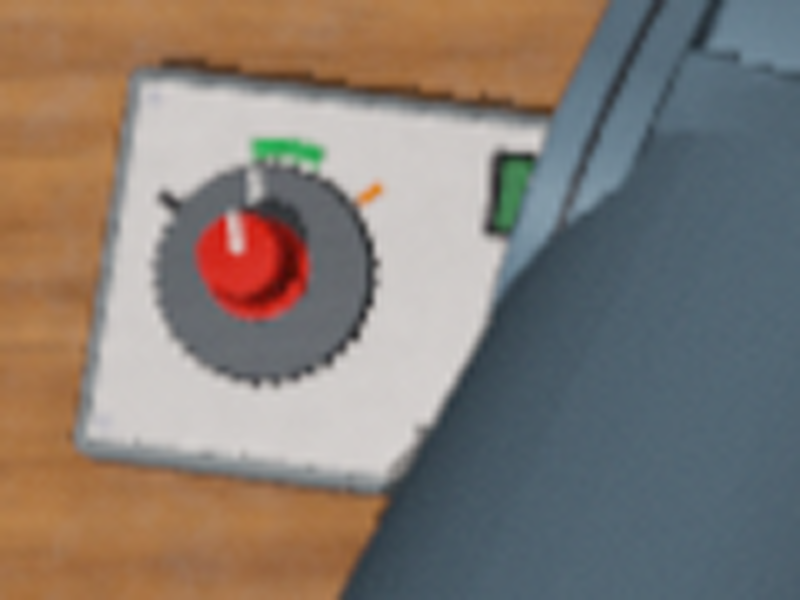

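The knob top is at z≈0.104, so it is fully up and locked, and the pointer is near the left end of the green arc. The ring mark looks unmoved. Now I measure the angles accurately before and after.

```bash
python3 - <<'E'
from h import *
from scipy.ndimage import map_coordinates
bx=np.deg2rad(-7.9)
C=np.array([.5753,-.0910])
def prof(f,r,z,w):
    im=cv2.imread(f).astype(float);a=np.deg2rad(np.arange(0,360,1.0))  # knob angle theta grid in deg
    out=[]
    for t in a:
        yaw=bx-(t-1.15) ; X=[*(C+r*np.array([np.cos(yaw),np.sin(yaw)])),z]
        rc=proj('top',X); out.append([map_coordinates(im[:,:,k],[[rc[0]],[rc[1]]],order=1)[0] for k in range(3)])
    return a,np.array(out)
for f in('top0.png','top5.png'):
    w=0;S=0
    for r in(.006,.008,.010,.012):
        a,o=prof('pics/'+f,r,.104,0); g=np.clip(o[:,0]-55,0,None); g[g<.4*g.max()]=0
        an=np.angle((g*np.exp(1j*a)).sum()); print(f,'pointer',r,round(an,3),g.max().round())
    for r in(.034,.036,.038):
        a,o=prof('pics/'+f,r,.059,0); g=np.clip(o.min(1)-120,0,None); print(f,'ring',r,round(np.angle((g*np.exp(1j*a)).sum()),3),g.max().round())
    for r in(.046,.049,.052):
        a,o=prof('pics/'+f,r,.0455,0); g=(o[:,1]-o[:,2])>50; k=a[g]; print('green',r,np.round(k[[0,-1]],3) if len(k) else 0)
    a,o=prof('pics/'+f,.052,.0455,0); s=o.sum(1);g=np.clip(330-s,0,None)*(a<1.0); print('black',(g*a).sum()/max(g.sum(),1))
    g=np.clip(o[:,2]-o[:,0]-60,0,None);print('orange',(g*a).sum()/max(g.sum(),1))
E
```

```text
top0.png pointer 0.006 0.473 114.0
top0.png pointer 0.008 0.397 115.0
top0.png pointer 0.01 0.326 120.0
top0.png pointer 0.012 0.287 130.0
top0.png ring 0.034 0.925 63.0
top0.png ring 0.036 0.925 55.0Traceback (most recent call last):
  File "<stdin>", line 18, in <module>
  File "<stdin>", line 10, in prof
  File "h.py", line 11, in proj
    m=robot.camera_model(cam);K=np.array([[m['fx'],0,m['cx']],[0,m['fy'],m['cy']],[0,0,1]])
ValueError: time passes only in moves, steps and waits
```

```bash
cat > m.py <<'E'
import h; from h import *
M=robot.camera_model('top');cm=M
class _: camera_model=staticmethod(lambda n:cm)
h.robot=_
bx=np.deg2rad(-7.9)
H_=cv2.findHomography
def rect(f,z,c=(.577,-.091),half=.06,n=480):
    q=[(c[0]+sx*half,c[1]+sy*half,z) for sx in(1,-1) for sy in(1,-1)]
    src=np.float32([proj('top',x)[::-1] for x in q]); dst=np.float32([[0,0],[n,0],[0,n],[n,n]])
    return cv2.warpPerspective(cv2.imread('pics/'+f),cv2.getPerspectiveTransform(src,dst),(n,n),flags=cv2.INTER_CUBIC)
def toW(uv,c=(.577,-.091),half=.06,n=480): return np.array([c[0]+half-2*half*uv[1]/n,c[1]+half-2*half*uv[0]/n])
def knob(d): return 1.15-((np.arctan2(d[1],d[0])-bx))
E
cat > m2.py <<'E'
from m import *
import sys
for f in sys.argv[1:]:
    I=rect(f,.104).astype(float);b,g,r=I.transpose(2,0,1)
    V,U=np.mgrid[:480,:480]; near=np.hypot(U-240,V-240)<90
    w=np.clip(g-70,0,None)*near*(r>140); ws=(w>20).astype(np.uint8)
    k,l,st,ce=cv2.connectedComponentsWithStats(ws); 
    for i in np.argsort(-st[1:,4])[:2]+1:
        m=l==i; P=np.c_[U[m],V[m]].astype(float); W=w[m]; mu=(P*W[:,None]).sum(0)/W.sum(); ev,E=np.linalg.eigh(np.cov(P.T,aweights=W)); d=E[:,1]
        dw=toW(mu+d)-toW(mu)
        if dw[0]<0: dw=-dw
        print(f,'pointer comp',st[i,4],toW(mu),'sd mm',np.sqrt(ev)*.25,'knob',round(knob(dw),3))
    red=((r>140)&(g<90)&near).astype(np.uint8)|((l>0)&near).astype(np.uint8)
    I=rect(f,.059).astype(float);mn=I.min(2);sat=I.max(2)-mn
    w=np.clip(mn-135,0,None)*(np.hypot(U-240,V-240)<156)*(np.hypot(U-240,V-240)>110)*(sat<60); 
    mu=[(w*U).sum()/w.sum(),(w*V).sum()/w.sum()];print('ringmark',toW(mu),'angle',round(knob(toW(mu)-np.array([.5755,-.091])),3))
    I=rect(f,.0455).astype(float);b,g,r=I.transpose(2,0,1)
    for n,mm in(('green',(g-r>50)&(g-b>30)),('orange',(r-b>90)&(g-b>30)&(g<190))):
        m=mm&(np.hypot(U-240,V-240)>150)&(np.hypot(U-240,V-240)<230)&(V<240)
        if m.sum():
            A=[knob(toW((u,v))-np.array([.5755,-.091])) for u,v in zip(U[m],V[m])];print(n,m.sum(),np.percentile(A,[3,50,97]),toW((U[m].mean(),V[m].mean())))
E
python3 m2.py top0.png top5.png
```

```text
top0.png pointer comp 1589 [ 0.5831 -0.0843] sd mm [1.5017 4.2761] knob 0.105
top0.png pointer comp 113 [ 0.598  -0.0959] sd mm [0.617  0.9688] knob -0.495
ringmark [ 0.6091 -0.0866] angle 0.883
green 2769 [0.9015 1.1314 1.3697] [ 0.6264 -0.0971]
orange 528 [1.812  1.8484 1.8849] [ 0.6093 -0.1285]
top5.png pointer comp 1514 [ 0.5858 -0.0898] sd mm [1.4645 4.1938] knob 0.86
top5.png pointer comp 107 [ 0.598  -0.0959] sd mm [0.5962 0.9653] knob -0.495
ringmark [ 0.6097 -0.0873] angle 0.904
green 2765 [0.9015 1.1308 1.3697] [ 0.6264 -0.0971]
orange 525 [1.8119 1.8478 1.8846] [ 0.6093 -0.1284]
```

The pointer turned from about 0.11 to 0.86–0.91. That is the low end of the green arc once I allow for the small negative bias against the printed marks. The ring is unchanged within noise. On to the start button with closed fingers.

move_arm(plan=[{"x": 0.17,"y": -0.148,"z": 0,"rx": 0,"ry": 0,"rz": 0},{"x": 0.17,"y": -0.148,"z": 0,"rx": 0,"ry": 0,"rz": 0},{"x": 0.17,"y": -0.148,"z": 0.1,"rx": 0,"ry": 0,"rz": 0},{"x": 0.17,"y": -0.148,"z": 0.2185,"rx": 0,"ry": 0,"rz": 0},{"x": 0.17,"y": -0.148,"z": 0.2185,"rx": 0,"ry": 0,"rz": 0},{"x": 0.17,"y": -0.148,"z": 0.2185,"rx": 0,"ry": 0,"rz": 0},{"x": 0.17,"y": -0.148,"z": 0.2185,"rx": 0,"ry": 0,"rz": 0},{"x": 0.17,"y": -0.148,"z": 0.2185,"rx": 0,"ry": 0,"rz": 0}], claw=1)

```text
time: 20.95
tool_pos: [0.5509, -0.1986, 0.1524]
eef_rot: [[0.733, 0.68, 0.004], [0.68, -0.733, -0.001], [0.002, 0.004, -1.0]]
ft_force: [0.2, -0.2, 0.3]
finger_gap: 0.0007
gripper_force: 0.0
```

```bash
python3 s.py;python3 - <<'E'
from h import *
q=save('side','side6.png')[0]
cv2.imwrite('pics/crop6.png',cv2.resize(q[190:290,210:330,::-1],(720,600),interpolation=cv2.INTER_CUBIC))
print(proj('side',[.5495,-.198,.063]))
E
```

```text
20.95 [ 0.5509 -0.1986  0.1524] yaw cw 0.8231917709127117 F [ 0.188  -0.1783  0.2859] T [-0.0584 -0.0157  0.0007] 0.0007188112870258596 0.0 -0.6283087258047584
[242.9017 270.0249]
```

View pics/crop6.png

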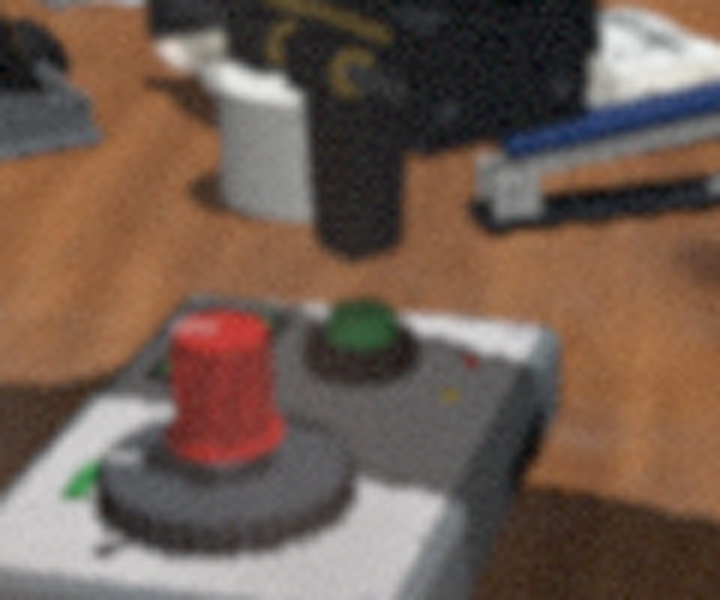

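The closed fingertips hang right over the green button, which is at crop (362, 325). Pressing.

move_arm(plan=[{"x": 0,"y": 0,"z": 0.03,"rx": 0,"ry": 0,"rz": 0},{"x": 0,"y": 0,"z": 0.05,"rx": 0,"ry": 0,"rz": 0},{"x": 0,"y": 0,"z": 0.06,"rx": 0,"ry": 0,"rz": 0},{"x": 0,"y": 0,"z": 0.065,"rx": 0,"ry": 0,"rz": 0},{"x": 0,"y": 0,"z": 0.07,"rx": 0,"ry": 0,"rz": 0},{"x": 0,"y": 0,"z": 0.07,"rx": 0,"ry": 0,"rz": 0},{"x": 0,"y": 0,"z": 0.07,"rx": 0,"ry": 0,"rz": 0},{"x": 0,"y": 0,"z": 0.07,"rx": 0,"ry": 0,"rz": 0}])

```text
time: 21.8
tool_pos: [0.5497, -0.198, 0.125]
eef_rot: [[0.733, 0.68, -0.0], [0.68, -0.733, -0.0], [-0.0, 0.0, -1.0]]
ft_force: [-10.1, 3.0, 33.8]
finger_gap: 0.0007
gripper_force: 17.0
```

```bash
python3 s.py
```

```text
21.8 [ 0.5497 -0.198   0.125 ] yaw cw 0.8229167288145895 F [-10.0682   3.0261  33.8437] T [ 0.7432  2.2057 -0.0358] 0.0006803937835151041 16.973398232948966 -0.6338662761698286
```

```bash
python3 - <<'E'
from h import *
q=save('side','side7.png')[0];p=save('top','top7.png')[0]
a=cv2.resize(q[210:270,240:312,::-1],(480,400),interpolation=cv2.INTER_CUBIC);b=cv2.resize(p[180:240,215:275,::-1],(320,320));b=cv2.copyMakeBorder(b,0,80,0,0,0)
cv2.imwrite('pics/crop7.png',np.hstack([a,b]))
E
```

```text
(no output)
```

View pics/crop7.png

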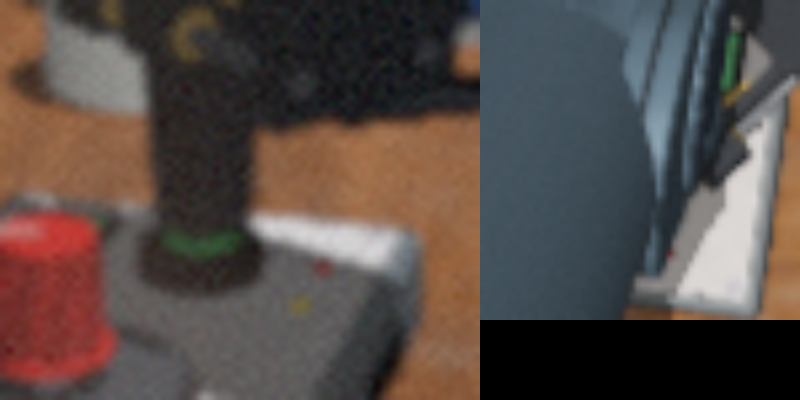

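```bash
python3 s.py
```

```text
21.9 [ 0.5497 -0.198   0.125 ] yaw cw 0.8228930099143947 F [-9.5934  2.9586 34.9631] T [0.6481 2.164  0.0071] 0.0006169840027315255 16.964587848633528 -0.6338358475492194
```

move_arm(plan=[{"x": 0,"y": 0,"z": -0.004,"rx": 0,"ry": 0,"rz": 0},{"x": 0,"y": 0,"z": -0.006,"rx": 0,"ry": 0,"rz": 0},{"x": 0,"y": 0,"z": -0.006,"rx": 0,"ry": 0,"rz": 0},{"x": 0,"y": 0,"z": -0.006,"rx": 0,"ry": 0,"rz": 0},{"x": 0,"y": 0,"z": -0.006,"rx": 0,"ry": 0,"rz": 0},{"x": 0,"y": 0,"z": -0.006,"rx": 0,"ry": 0,"rz": 0},{"x": 0,"y": 0,"z": -0.006,"rx": 0,"ry": 0,"rz": 0},{"x": 0,"y": 0,"z": -0.006,"rx": 0,"ry": 0,"rz": 0}])

```text
time: 22.7
tool_pos: [0.5496, -0.198, 0.1254]
eef_rot: [[0.733, 0.68, -0.0], [0.68, -0.733, -0.0], [-0.0, 0.0, -1.0]]
ft_force: [-3.6, 0.9, 12.9]
finger_gap: 0.0004
gripper_force: 6.8
```

```bash
python3 s.py
```

```text
22.7 [ 0.5496 -0.198   0.1254] yaw cw 0.8228606141457181 F [-3.6469  0.9298 12.8528] T [0.1254 0.7356 0.0004] 0.00038942418438078714 6.80615950099309 -0.6334109523072107
```

move_arm(plan=[{"x": 0,"y": 0,"z": -0.004,"rx": 0,"ry": 0,"rz": 0},{"x": 0,"y": 0,"z": -0.004,"rx": 0,"ry": 0,"rz": 0},{"x": 0,"y": 0,"z": -0.004,"rx": 0,"ry": 0,"rz": 0},{"x": 0,"y": 0,"z": -0.004,"rx": 0,"ry": 0,"rz": 0},{"x": 0,"y": 0,"z": -0.004,"rx": 0,"ry": 0,"rz": 0},{"x": 0,"y": 0,"z": -0.004,"rx": 0,"ry": 0,"rz": 0},{"x": 0,"y": 0,"z": -0.004,"rx": 0,"ry": 0,"rz": 0},{"x": 0,"y": 0,"z": -0.004,"rx": 0,"ry": 0,"rz": 0}])

```text
time: 23.5
tool_pos: [0.5496, -0.198, 0.1261]
eef_rot: [[0.733, 0.68, 0.0], [0.68, -0.733, -0.0], [0.0, 0.0, -1.0]]
ft_force: [0.0, 0.0, 4.7]
finger_gap: 0.0005
gripper_force: 2.2
```

```bash
python3 s.py
```

```text
23.5 [ 0.5496 -0.198   0.1261] yaw cw 0.8226894982597663 F [0.0254 0.0477 4.695 ] T [-0.1395  0.0609  0.013 ] 0.0005363196790051973 2.2376314038410783 -0.6330638248597718
```

move_arm(plan=[{"x": 0,"y": 0,"z": -0.004,"rx": 0,"ry": 0,"rz": 0},{"x": 0,"y": 0,"z": -0.004,"rx": 0,"ry": 0,"rz": 0},{"x": 0,"y": 0,"z": -0.004,"rx": 0,"ry": 0,"rz": 0},{"x": 0,"y": 0,"z": -0.004,"rx": 0,"ry": 0,"rz": 0},{"x": 0,"y": 0,"z": -0.004,"rx": 0,"ry": 0,"rz": 0},{"x": 0,"y": 0,"z": -0.004,"rx": 0,"ry": 0,"rz": 0},{"x": 0,"y": 0,"z": -0.004,"rx": 0,"ry": 0,"rz": 0},{"x": 0,"y": 0,"z": -0.004,"rx": 0,"ry": 0,"rz": 0}])

```text
time: 24.3
tool_pos: [0.5496, -0.198, 0.1276]
eef_rot: [[0.733, 0.68, 0.0], [0.68, -0.733, -0.0], [-0.0, 0.0, -1.0]]
ft_force: [0.2, -1.0, 2.6]
finger_gap: 0.0008
gripper_force: 1.8
```

```bash
python3 s.py
```

```text
24.3 [ 0.5496 -0.198   0.1276] yaw cw 0.8226702357785228 F [ 0.1928 -1.0233  2.583 ] T [-0.289  -0.1401 -0.0336] 0.0008466800200844672 1.7728477413766086 -0.6327480997343934
```

The force follows the button's spring (4.7 N, then 2.6 N on the way up), so it was fully pressed. Now I retreat and check.

move_arm(plan=[{"x": 0,"y": 0,"z": -0.05,"rx": 0,"ry": 0,"rz": 0},{"x": 0,"y": 0,"z": -0.15,"rx": 0,"ry": 0,"rz": 0},{"x": 0,"y": 0,"z": -0.25,"rx": 0,"ry": 0,"rz": 0},{"x": -0.25,"y": 0.2,"z": -0.35,"rx": 0,"ry": 0,"rz": 0},{"x": -0.5,"y": 0.4,"z": -0.4,"rx": 0,"ry": 0,"rz": 0},{"x": -0.5,"y": 0.5,"z": -0.4,"rx": 0,"ry": 0,"rz": 0},{"x": -0.5,"y": 0.5,"z": -0.4,"rx": 0,"ry": 0,"rz": 0},{"x": -0.5,"y": 0.5,"z": -0.4,"rx": 0,"ry": 0,"rz": 0}])

```text
time: 25.1
tool_pos: [0.5376, -0.442, 0.28]
eef_rot: [[0.733, 0.681, -0.001], [0.681, -0.733, 0.002], [0.0, -0.002, -1.0]]
ft_force: [1.6, -0.7, 0.1]
finger_gap: 0.0002
gripper_force: 0.0
```

```bash
python3 s.py; python3 - <<'E'
from h import *
p,d=save('top','top8.png');q,dq=save('side','side8.png')
def zz(c,im,d,w,lo):
    h=cv2.cvtColor(im,cv2.COLOR_RGB2HSV);H,S,V=h.transpose(2,0,1);M=lo(H,S)
    R,C=np.nonzero(M[w]);R+=w[0].start;C+=w[1].start;m=robot.camera_model(c);return R,C
for c,im,dd,w in(('top',p,d,np.s_[200:222,238:258]),):
    R,C=zz(c,im,dd,w,lambda H,S:(H>45)&(H<85)&(S>120));print(len(R))
    if len(R): print(np.percentile([(lambda o:o[0]+o[1]*dd[r,k])(ray(c,(r,k)))[2] for r,k in list(zip(R,C))[::3]],[20,50,80]))
E
python3 m2.py top8.png
```

```text
25.1 [ 0.5376 -0.442   0.28  ] yaw cw 0.8221195846269626 F [ 1.6334 -0.7447  0.1037] T [ 0.0012 -0.0811 -0.0022] 0.0002499127412476423 0.0 -0.22856259895739733
91
[0.0633 0.0662 0.0674]
top8.png pointer comp 1596 [ 0.5859 -0.0898] sd mm [1.5105 4.257 ] knob 0.86
top8.png pointer comp 161 [ 0.5572 -0.0888] sd mm [0.5518 4.1184] knob -0.057
ringmark [ 0.6086 -0.0868] angle 0.885
green 2797 [0.902  1.131  1.3703] [ 0.6264 -0.0972]
orange 535 [1.8118 1.848  1.885 ] [ 0.6093 -0.1284]
```

```bash
python3 -c "
from cell import robot
print(robot.close_job())"
```

```text
the job is handed in; nothing more can be done
None
```

I handed the job in: the knob sits fully up and locked at about 0.88 rad, right at the low edge of the green arc, so whether its pointer is inside the arc is within measuring error. The ring looks unmoved, the start button was pressed fully and is back up, and the gripper is clear; I found the catch on a slow turn back after overshooting clockwise.

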